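# Flip a cabinet door front face up over a board edge

### The job

The cabinet door front on the bench lies on its face. Without picking it up or lifting it off the bench, push it flat along the bench until it meets the edge of the raised plywood board that faces it, then keep pushing its free edge so that it tips up against that edge and flips over, ending flat on the board with its raised field up. Leave everything else where it is.

Things in the scene. Friction and masses are not known exactly. Their poses are not given: they have to be found in the camera images.
- door: bare wooden cabinet door front to flip, 130 (x) x 110 (y) x 22 mm, about 0.15 kg, lying on its raised field. Origin at the centre of the underside as it starts; z points out of the flat back (up at the start, down when flipped); +y towards the board, within 17 degrees. A 6 mm plate (z 16 to 22 mm) on a raised field 98 x 78 x 16 mm: the plate overhangs by 16 mm all round, 16 mm above the bench, so a fingertip can hook under it
- door_center (a point): the centre of the door front, half-way through its thickness (11 mm above the origin); axes as the body's
- door_lead (a point): middle of the door front's edge that faces the board (55 mm along +y, 19 mm above the origin); axes as the body's. This edge meets the board
- door_trail (a point): middle of the door front's free edge, away from the board (55 mm along -y, 19 mm above the origin); axes as the body's. This edge is pushed and goes up and over; just past upright the door front may stay leaning on the board edge, so it must be pushed well over (some 45 degrees) before it falls
- board: fixed raised plywood board on the bench, 380 mm along its x, 310 mm along its y, 24 mm thick. Origin on the bench under the middle of the straight upright edge face that faces the door front; the board runs from y = 0 to y = +310 mm; +y points from that edge into the board, the way to push
- board_edge (a point): middle of that edge's upper corner, 24 mm above the bench; axes as the board's
- done_door: bystander: a smaller finished door front, 120 x 80 x 22 mm, lying face up at the back of the board
- jar: bystander: small paint jar, 48 mm across, 60 mm tall, on the board, about 135 mm along the board's -x from the middle and 110 mm in from the edge
- sanding_block: bystander: sanding block, 45 x 80 x 26 mm, on the board, about 145 mm along the board's +x and 110 mm in from the edge
- tape: bystander: roll of masking tape lying flat on the bench, 90 mm across, 24 mm tall, on the robot's side of the door front
- cup: bystander: white cup, 72 mm across, 85 mm tall, on the bench beyond the door front
- brush: bystander: paint brush lying on the bench
- knife: bystander: filling knife lying on the bench
Not all that is in view belongs to the job. What is shaped like the door but blue or purple is not meant.

How it is judged:
By the outcome, as a careful person would: the job done as asked, in the order asked, and still so for the second after the job is handed in, with the robot touching nothing.
It also fails if it takes over 58 s, if anything falls off the work surface, if the arm or the gripper's body presses on something with over 40 N, if the wrist force passes 120 N, or if a joint passes its speed limit or range.

### The arm

A 6-joint arm with a two-finger parallel gripper is mounted at the origin on the work surface. World frame = base frame: x ahead of the robot, y to its left, z up, the work surface at z = 0. Lengths are in mm, angles in rad, forces in N, time in s.
With the tool pointing down it reaches from about 275 to 750 mm from the base axis. Payload 10.2 kg.
Tool frame: the origin (TCP) lies at the very end of the fingers, on their centre line; the grasp point (between the pads) lies 19 mm behind it; y points along the fingers, x is the direction in which the jaws open and shut, and the axes are right-handed (so a half turn about y gives the same grasp; the last joint's range is limited). The gripper opens to 88 mm and grips with 3 to 60 N. Pads are 18 mm wide; open, the fingers measure 123 mm over their backs; the gripper's body (75 mm by 187 mm) begins 45 mm behind the grasp point.
Start: joints at [-1.329, 0.313, 1.498, -0, 1.331, -0.223], TCP at [235.317, -469.316, 238.72] pointing down, gripper open.
Joint ranges: [-2.94, 2.94], [-0.97, 2.17], [0.19, 2.56], [-1.23, 4.37], [0.02, 3.11], [-2.88, 2.88]. Speed limits (rad/s): [2.39, 2.39, 3.01, 3.14, 3.14, 3.14].

### API

Orientations are given as a unit quaternion [w, x, y, z].
In Python, from bench import robot, cams, workorder, search_frame, spot_point gives the robot as it stands.
- The arm moves only by the tool carry_out, never from a script. Its argument "plan" is a list of rows, each a list of 5 numbers: the finger opening in cm, from 0 to 8.81, then the shift along the tool's x, y, z in cm, then the turn about the tool's y in rad. A call has 1 to 20 rows; each row shifts and turns the pose as measured when the row begins, along the tool's axes as they then stand; what a row does not reach is not made up. A row lasts 1/12 s, in which the tool goes at most 41.7 mm and 7.16 degrees, less where a joint would pass 70% of its speed; a pose out of reach is approached as far as the arm can. A call is refused whole if a number of a shift passes 4.17 or a number of a turn 0.125, either way. A call with a gripper value outside its range is refused whole. The fingers move at their own pace and stop on an object; "grip_force" is the grip in N (left out, the last holds). Time passes only in rows, so rows that do not move let the fingers close. It gives the time, the measured TCP pose, the force and the opening at its end, in the units of the state.
- robot.sense(): the state, without advancing time (a new reading comes with each control period).
- cams.camera(name): name is "side" or "top"; returns a dict with "image" (480x640x3 uint8, red, green, blue), "range_z" (480x640 float32, mm along the optical axis (not along the pixel's ray), 0 where there is no reading), "intrinsics" (3x3 intrinsics, pixels), "k1" (the pictures are not rectified: a ray, as slopes to the right and down, at radius r is drawn at 1 + k1 r^2 times it, then the intrinsics apply), "view" (4x4, takes a point from world to camera coordinates). Camera axes: x right, y up, looking along -z (the intrinsics and any distortion apply to the point x, -y, -z); pixel columns grow to the right and rows downward; lengths in mm; the calibration is good to about 2 mm. A picture is of the moment at which its call begins.
- workorder.hand_in(): hands the job in, once; it reports no verdict.
Trained networks look in the newest picture that a camera, given by its name, has taken for a name from the list of things; names that differ only in an ending like _2 or _b are one class to them, and where a whole thing is asked for, a point or a joint stands for the part that bears it (a point fixed in the world has none). Each returns a list of dicts, best first, with "score" (0 to 1); they miss things now and then, are a little off and sometimes report something else, mostly with a low value. They report only what shows in the picture. A call takes as long as a camera call. They do not tell look-alikes from the thing itself.
- search_frame(camera, label): "box" ([left, top, width, height] in pixels, round what is visible of it).
- spot_point(camera, label): "pixel" ([column, row] in pixels: a listed point, or the origin of a listed thing).
The state is a dict: "time_s": time; "q": joint angles; "qvel": joint speeds; "joint_efforts": joint torques, N m; "tcp_pos": TCP position; "ee_rot": TCP orientation; "contact_force": force on the tool from outside, world axes, zero at the start; "ft_torque": the same for the moment, N m; "width": finger opening in mm.
Only numpy, scipy, OpenCV 4.12 (cv2) and the standard library are available. Lean on these libraries where they do the work, as an engineer would, in place of code of your own. Each camera call takes 0.05 s, during which the arm holds its last target. There are 200 camera calls.

## Working session

There is one attempt and no reset: what is moved stays moved. The work goes in short steps, Python scripts to look and compute and a tool call to move; the robot and the scene stay as the last step left them, time stands still between calls to the robot, and variables do not carry over. Pictures are saved under pics/ and viewed, about 8 in all and at most 12, crops included, and the job is handed in when it is done.

Besides the shell and the picture viewer there is one more tool, called after "Emit:" in YAML: its name, and indented under it one key for each argument. carry_out: Moves the arm, as the interface text tells. Its arguments: {"type":"object","properties":{"plan":{"type":"array"},"grip_force":{"type":"number"}},"required":["plan"]}

```bash
mkdir -p pics; cat > h.py <<'E'
import numpy as np, cv2
from bench import robot, cams, workorder, search_frame, spot_point
def shot(n,save=None):
    c=cams.camera(n)
    if save: cv2.imwrite('pics/'+save,c['image'][:,:,::-1])
    return c
def cloud(c):
    K=np.array(c['intrinsics']);k=c['k1'];V=np.array(c['view']);Z=c['range_z']
    v,u=np.mgrid[0:480,0:640].astype(float)
    p=cv2.undistortPoints(np.stack([u,v],-1).reshape(-1,1,2),K,np.array([k,0,0,0,0.])).reshape(480,640,2)
    P=np.stack([p[...,0]*Z,-p[...,1]*Z,-Z],-1)
    W=(P-V[:3,3])@V[:3,:3]
    W[Z<=0]=np.nan
    return W
def ray(c,px,z):
    K=np.array(c['intrinsics']);V=np.array(c['view'])
    p=cv2.undistortPoints(np.array([[px]],float),K,np.array([c['k1'],0,0,0,0.]))[0,0]
    d=np.array([p[0],-p[1],-1])@V[:3,:3];o=-V[:3,3]@V[:3,:3]
    return o+d*(z-o[2])/d[2]
E
python3 - <<'E'
from h import *
np.set_printoptions(precision=1,suppress=True)
s=robot.sense();print(s['time_s'],s['tcp_pos'],s['ee_rot'],s['contact_force'],s['width'])
ims=[]
for n in ['top','side']:
    c=shot(n,n+'0.png')
    W=cloud(c);np.save(n+'.npy',W)
    for l,z in [('door_center',11),('door_lead',19),('door_trail',19),('board_edge',24),('board',0),('door',0),('tape',0),('cup',0),('jar',24),('sanding_block',24),('done_door',24),('brush',0),('knife',0)]:
        r=spot_point(n,l)
        print(n,l,[(round(d['score'],2),np.round(d['pixel']),ray(c,d['pixel'],z)[:2]) for d in r[:3]])
    print(search_frame(n,'door')[:3])
E
```

```text
0.0 [ 235.3 -469.1  238.2] [ 0.6 -0.6  0.4 -0.4] [-0.8 -0.1 -0.2] 88.02722158492632
top door_center [(0.87, array([361., 205.]), array([ 581.9, -150. ])), (0.73, array([447., 291.]), array([ 372.8, -359.3])), (0.46, array([348., 144.]), array([ 737.8, -118.7]))]
top door_lead [(0.88, array([446., 269.]), array([ 424.6, -355.6])), (0.85, array([340., 202.]), array([585.6, -97.8]))]
top door_trail [(0.87, array([385., 209.]), array([ 571.7, -208.3])), (0.57, array([439., 313.]), array([ 318.5, -338.5])), (0.56, array([403., 374.]), array([ 174.9, -250.8]))]
top board_edge [(0.55, array([302., 212.]), array([559.9,  -6.7]))]
top board [(0.9, array([300., 214.]), array([559.8,   0.2]))]
top door [(0.69, array([360., 204.]), array([ 587.8, -149.3])), (0.68, array([428., 372.]), array([ 176.6, -313.5])), (0.66, array([440., 290.]), array([ 375.2, -345.2]))]
top tape [(0.71, array([350., 273.]), array([ 413.6, -123.8]))]
top cup [(0.94, array([347., 142.]), array([ 745., -115.]))]
top jar [(0.91, array([269., 266.]), array([425.3,  71.1]))]
top sanding_block [(0.86, array([261., 154.]), arr
[... 1335 characters left out ...]
 [(0.9, array([228., 225.]), array([ 727.1, -108.1]))]
side jar [(0.68, array([332., 285.]), array([413.2,  69.4])), (0.18, array([273., 260.]), array([563.1,  17. ]))]
side sanding_block [(0.8, array([202., 279.]), array([702.3, 110.4])), (0.53, array([254., 192.]), array([ 693.6, -231.9]))]
side done_door [(0.71, array([272., 339.]), array([501.5, 232.8])), (0.6, array([227., 225.]), array([715.1, -79.6]))]
side brush [(0.97, array([255., 194.]), array([ 701.7, -256.7]))]
side knife [(0.57, array([322., 180.]), array([ 528.8, -365.6]))]
[{'box': [348.7, 167.6, 50.8, 36.4], 'score': 0.81}, {'box': [257.9, 198.8, 60.9, 37.1], 'score': 0.74}, {'box': [458.7, 186.3, 11.1, 8.8], 'score': 0.47}]
```

View pics/top0.png

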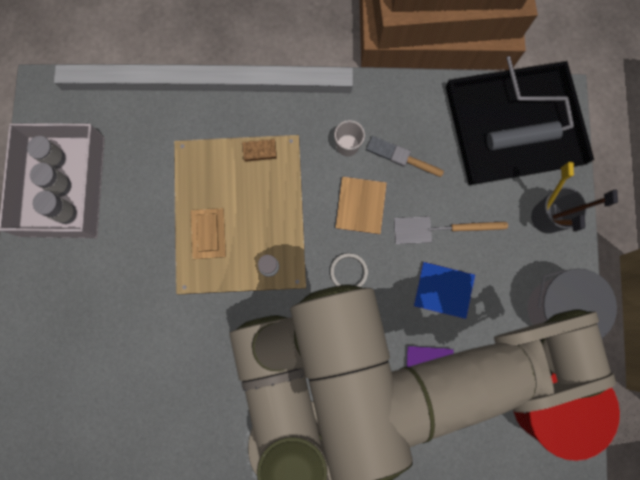

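View pics/side0.png

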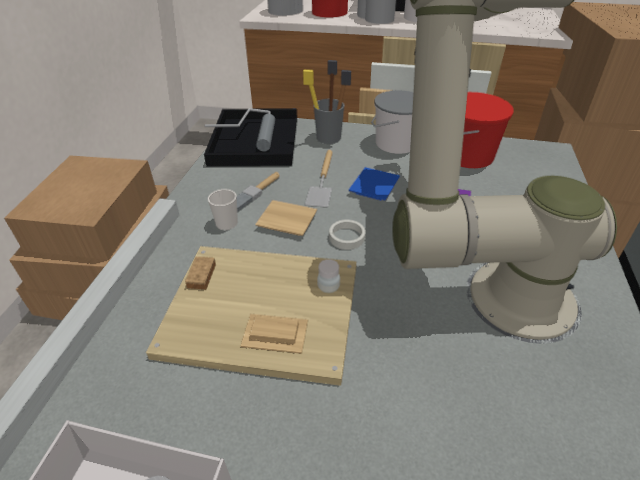

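The wooden door is at about px (361,205) in the top view. The board edge runs along column ~303, and the blue and purple look-alikes are elsewhere. Next I'll measure the door and edge geometry from depth.

```bash
python3 - <<'E'
from h import *
np.set_printoptions(precision=1,suppress=True)
from scipy.spatial.transform import Rotation as R
q=robot.sense()['ee_rot'];print(R.from_quat(np.roll(q,-1)).as_matrix())
for n in ['top','side']:
    W=np.load(n+'.npy');x,y,z=W[...,0],W[...,1],W[...,2]
    b=(x>480)&(x<520)&(y>-320)&(y<-260)
    b2=(x>600)&(x<680)&(y>-60)&(y<-20)
    print(n,'bench z',np.nanmedian(z[b2]),'board z',np.nanmedian(z[(x>500)&(x<640)&(y>30)&(y<120)]))
    m=(x>480)&(x<680)&(y>-235)&(y<-60)&(z>10)&(z<40)
    r=cv2.minAreaRect(np.float32(np.c_[x[m],y[m]]));print('door',r,np.median(z[m]),m.sum())
    m=(x>370)&(x<760)&(y>-50)&(y<330)&(z>15)&(z<33)
    r=cv2.minAreaRect(np.float32(np.c_[x[m],y[m]]));print('board',r)
    # front edge fit
    e=[]
    for a in range(460,700,12):
        s=m&(abs(x-a)<6)
        if s.any(): e.append((a,np.percentile(y[s],0.5)))
    e=np.array(e);print('edge',np.polyfit(e[:,0]-570,e[:,1],1),e[:,1])
    k=(x>480)&(x<580)&(y>-330)&(y<-215)&(z>1.)&(z<30)
E
```

```text
[[ 0.4  0.   0.9]
 [-0.9  0.   0.4]
 [-0.  -1.   0. ]]
top bench z 0.9776076377579098 board z 24.867049927535113
door ((580.8658447265625, -152.72552490234375), (169.81509399414062, 145.7875213623047), 10.2152738571167) 22.5340313811907 2338
board ((556.7105712890625, 149.4398956298828), (381.7523498535156, 310.90283203125), 3.668640613555908)
edge [ 0.1 -4. ] [-9.9 -9.6 -9.4 -9.2 -9.  -6.4 -6.2 -6.  -5.8 -3.1 -2.9 -2.8 -2.4 -2.
  0.4  0.6  0.8  1.1  3.4  3.9]
side bench z -0.5297127369339454 board z 23.6300328024751
door ((576.6090087890625, -148.17581176757812), (113.44184875488281, 128.445556640625), 83.01513671875) 21.268795324085687 1354
board ((554.3963623046875, 149.51756286621094), (380.7917175292969, 314.7786560058594), 3.6429684162139893)
edge [ 0.1 -1.7] [-9.8 -7.  -8.3 -6.4 -7.4 -3.8 -6.  -1.6 -3.3 -1.  -1.9 -0.2  0.3  2.2
  2.2  3.   2.9  5.   6.5  5.2]
```

Emit:
carry_out:
  plan:
    - [6, 0, 0, 0, -0.12]
    - [6, 0, 0, 0, -0.12]
    - [6, 0, 0, 0, -0.12]
    - [6, 0, 0, 0, -0.12]
    - [6, 0, 0, 0, -0.12]
    - [6, 0, 0, 0, -0.12]
    - [6, 0, 0, 0, -0.12]
    - [6, 0, 0, 0, -0.12]
    - [6, 0, 0, 0, -0.12]
    - [6, 0, 0, 0, -0.12]
    - [6, 0, 0, 0, 0]

```text
time_s: 2.42
tcp_pos: [235.3, -469.3, 238.7]
ee_rot: [-0.705, 0.705, 0.051, -0.051]
contact_force: [0.1, 0.2, 0.1]
width: 59.9
```

Emit:
carry_out:
  plan:
    - [6, 2.9, 0, 1.65, 0]
    - [6, 2.9, 0, 1.65, 0]
    - [6, 2.9, 0, 1.65, 0]
    - [6, 2.9, 0, 1.65, 0]
    - [6, 2.9, 0, 1.65, 0]
    - [6, 2.9, 0, 1.65, 0]
    - [6, 2.9, 0, 1.65, 0]
    - [6, 2.9, 0, 1.65, 0]
    - [6, 2.9, 0, 1.65, 0]
    - [6, 2.9, 0, 1.65, 0]
    - [6, 2.9, 0, 1.65, 0]
    - [6, 0, 0, 0, 0]

```text
time_s: 3.42
tcp_pos: [541.9, -240.5, 238.3]
ee_rot: [-0.706, 0.707, 0.031, -0.031]
contact_force: [-0.3, 0.0, -0.1]
width: 59.8
```

```bash
cat >> h.py <<'E'
from scipy.spatial.transform import Rotation as R
def st(tx=None,ty=None,tz=None):
    s=robot.sense();M=R.from_quat(np.roll(s['ee_rot'],-1)).as_matrix();p=np.array(s['tcp_pos'])
    print('t',round(s['time_s'],2),'tcp',p.round(1),'xang',np.degrees(np.arctan2(M[1,0],M[0,0])).round(2),'F',np.round(s['contact_force'],1),'w',round(s['width'],1))
    if tx is not None: print('go cm',((np.array([tx,ty,tz])-p)@M/10).round(2))
    return s
E
python3 -c "
from h import *
np.set_printoptions(suppress=True)
s=st(572,-238,60);print(s['q'])"
```

```text
t 3.42 tcp [ 541.9 -240.5  238.3] xang 5.03 F [-0.3  0.  -0.1] w 59.8
go cm [ 3.01 17.83  0.  ]
[-0.61502511  0.46385679  1.28202462 -0.00024531  1.39435964 -0.70279882]
```

Emit:
carry_out:
  plan:
    - [6, 1.5, 2.0, 0, 0.024]
    - [6, 1.5, 3.5, 0, 0]
    - [6, 0, 4, 0, 0]
    - [6, 0, 4, 0, 0]
    - [6, 0, 4, 0, 0]
    - [6, 0, 0, 0, 0]

```text
time_s: 3.92
tcp_pos: [576.0, -238.2, 59.4]
ee_rot: [-0.705, 0.709, 0.018, -0.013]
contact_force: [-0.7, -0.2, -1.0]
width: 59.9
```

```bash
python3 - <<'E'
from h import *
st(571,-236,12)
c=shot('side');i=c['image'][130:280,190:400,::-1]
d=shot('top');j=d['image'][110:260,290:500,::-1]
cv2.imwrite('pics/a.png',np.hstack([cv2.resize(i,(400,286),interpolation=2),cv2.resize(j,(400,286),interpolation=2)]))
E
```

```text
t 3.92 tcp [ 576.  -238.2   59.4] xang 2.5 F [-0.7 -0.2 -1. ] w 59.9
go cm [-0.53  4.73  0.27]
```

View pics/a.png

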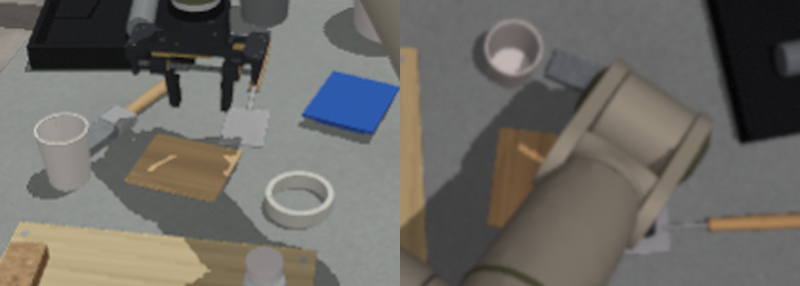

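Emit:
carry_out:
  plan:
    - [6, -0.25, 2.2, 0.8, -0.02]
    - [6, -0.25, 2.2, 0, 0]
    - [6, 0, 0.2, 0, 0]
    - [6, 0, 0, 0, 0]

```text
time_s: 4.35
tcp_pos: [580.4, -237.4, 33.8]
ee_rot: [-0.698, 0.715, 0.033, -0.009]
contact_force: [0.2, -0.6, 0.6]
width: 59.7
```

```bash
python3 -c "
from h import *
st(571,-215,10)"
```

```text
t 4.35 tcp [ 580.4 -237.4   33.8] xang 3.45 F [ 0.2 -0.6  0.6] w 59.7
go cm [-0.88  2.29  2.35]
```

```bash
python3 -c "
from h import *
np.set_printoptions(precision=3,suppress=True)
s=st();print(s['q'],s['qvel'],s['joint_efforts'],s['ft_torque']);print(R.from_quat(np.roll(s['ee_rot'],-1)).as_matrix())"
```

```text
t 4.35 tcp [ 580.4 -237.4   33.8] xang 3.45 F [ 0.2 -0.6  0.6] w 59.7
[-0.575  0.729  1.412 -0.001  0.96  -0.634] [-0.007 -0.024 -0.015 -0.003  0.014  0.008] [ -0.008 -51.118 -19.78    0.037  -0.18   -0.019] [-0.023 -0.057 -0.011]
[[ 0.998  0.034 -0.059]
 [ 0.06  -0.023  0.998]
 [ 0.033 -0.999 -0.025]]
```

Emit:
carry_out:
  plan:
    - [6, -0.3, 0.8, 0.2, 0]
    - [6, -0.3, 0.8, 0.2, 0]
    - [6, -0.3, 0.6, 0.2, 0]
    - [6, -0.2, 0.4, 0.2, 0]
    - [6, 0, 0, 0.1, 0]
    - [6, 0, 0, 0, 0]

```text
time_s: 4.85
tcp_pos: [572.1, -231.5, 13.2]
ee_rot: [-0.696, 0.718, 0.036, -0.005]
contact_force: [-0.2, 0.2, 1.0]
width: 60.0
```

```bash
python3 -c "
from h import *
np.set_printoptions(precision=3,suppress=True)
s=st(571,-215,11);print(R.from_quat(np.roll(s['ee_rot'],-1)).as_matrix()[:,1])"
```

```text
t 4.85 tcp [ 572.1 -231.5   13.2] xang 3.33 F [-0.2  0.2  1. ] w 60.0
go cm [-0.02  0.16  1.66]
[ 0.044 -0.03  -0.999]
```

Emit:
carry_out:
  plan:
    - [6, 0, 0, 0.6, 0]
    - [6, 0, 0, 0.6, 0]
    - [6, 0, 0, 0.6, 0]
    - [6, 0, 0, 0.6, 0]
    - [6, 0, 0, 0.6, 0]
    - [6, 0, 0, 0.6, 0]
    - [6, 0, 0, 0.6, 0]
    - [6, 0, 0, 0.6, 0]
    - [6, 0, 0, 0.6, 0]
    - [6, 0, 0, 0.6, 0]
    - [6, 0, 0, 0.6, 0]
    - [6, 0, 0, 0.6, 0]
    - [6, 0, 0, 0.6, 0]

```text
time_s: 5.93
tcp_pos: [568.7, -147.1, 12.3]
ee_rot: [-0.694, 0.719, 0.037, -0.003]
contact_force: [0.4, -2.2, 1.2]
width: 60.1
```

```bash
python3 - <<'E'
from h import *
np.set_printoptions(precision=3,suppress=True)
s=st(567,-120,12);print(R.from_quat(np.roll(s['ee_rot'],-1)).as_matrix()[:,1])
c=shot('side')
i=c['image'][160:310,190:400,::-1]
cv2.imwrite('pics/b.png',cv2.resize(i,(700,500),interpolation=2))
E
```

```text
t 5.93 tcp [ 568.7 -147.1   12.3] xang 3.34 F [ 0.4 -2.2  1.2] w 60.1
go cm [-0.01 -0.07  2.71]
[ 0.049 -0.033 -0.998]
```

View pics/b.png

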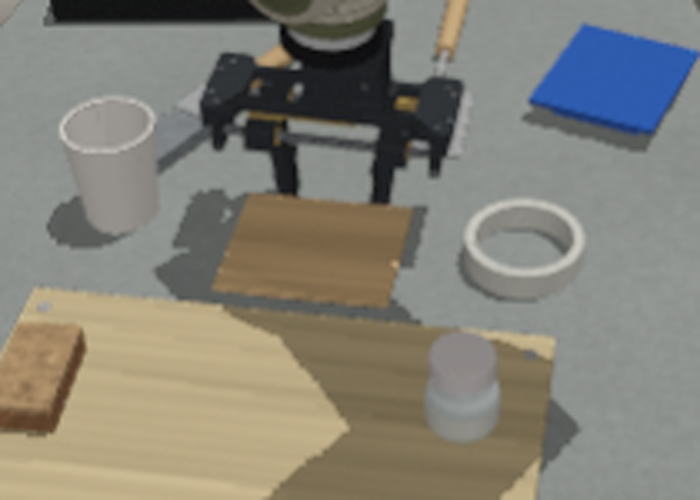

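The door is flush with the fingers and parallel to the board edge, with a gap of about 20 mm. I'll close the gap slowly.

Emit:
carry_out:
  plan:
    - [6, 0, 0, 0.45, 0]
    - [6, 0, 0, 0.45, 0]
    - [6, 0, 0, 0.45, 0]
    - [6, 0, 0, 0.3, 0]
    - [6, 0, 0, 0.3, 0]

```text
time_s: 6.4
tcp_pos: [567.9, -125.7, 11.6]
ee_rot: [-0.694, 0.719, 0.038, -0.004]
contact_force: [2.8, -22.0, -0.5]
width: 59.8
```

Emit:
carry_out:
  plan:
    - [6, 0, 0, 0.25, 0]
    - [6, 0, 0, 0.25, 0]

```text
time_s: 6.57
tcp_pos: [568.2, -125.8, 12.2]
ee_rot: [-0.69, 0.723, 0.04, -0.004]
contact_force: [-1.7, -17.9, -0.5]
width: 60.2
```

Emit:
carry_out:
  plan:
    - [6, 0, 0, 0.2, 0]
    - [6, 0, 0, 0.2, 0]

```text
time_s: 6.73
tcp_pos: [568.1, -126.0, 12.5]
ee_rot: [-0.687, 0.725, 0.041, -0.004]
contact_force: [0.4, -12.4, -1.0]
width: 59.6
```

Emit:
carry_out:
  plan:
    - [6, 0, -0.3, 0.25, 0]
    - [6, 0, -0.3, 0.25, 0]
    - [6, 0, -0.3, 0.25, 0]
    - [6, 0, -0.3, 0.25, 0]

```text
time_s: 7.07
tcp_pos: [568.1, -125.4, 25.4]
ee_rot: [-0.681, 0.731, 0.042, -0.003]
contact_force: [-0.7, -14.5, 0.8]
width: 60.4
```

```bash
python3 - <<'E'
from h import *
np.set_printoptions(precision=3,suppress=True)
s=st(567,-120,12);print(R.from_quat(np.roll(s['ee_rot'],-1)).as_matrix()[:,1])
c=shot('side')
W=cloud(c);x,y,z=W[...,0],W[...,1],W[...,2]
for a in range(-130,20,10):
    m=(abs(x-567)<15)&(abs(y-a)<5); print(a,np.nanpercentile(z[m],[20,50,80]) if m.any() else None)
i=c['image'][160:310,190:400,::-1]
cv2.imwrite('pics/c.png',cv2.resize(i,(700,500),interpolation=2))
E
```

```text
t 7.07 tcp [ 568.1 -125.4   25.4] xang 3.81 F [ -0.7 -14.5   0.8] w 60.4
go cm [-0.15  1.29  0.64]
[ 0.058 -0.069 -0.996]
-130 [311.518 312.172 312.826]
-120 None
-110 [33.431 34.373 35.851]
-100 [ 33.483 104.511 127.257]
-90 [ 98.577 135.496 154.307]
-80 [ 32.58  181.152 190.954]
-70 [ 29.142  30.646 206.705]
-60 [ 27.54   29.195 232.028]
-50 [229.913 301.515 316.697]
-40 [253.188 276.482 295.788]
-30 [23.578 24.634 26.185]
-20 [22.25  23.878 25.054]
-10 [21.383 22.287 23.309]
0 [22.542 23.236 23.798]
10 [22.774 23.809 24.736]
```

Emit:
carry_out:
  plan:
    - [6, 0, -0.4, 0.3, 0]
    - [6, 0, -0.4, 0.3, 0]
    - [6, 0, -0.4, 0.32, 0]
    - [6, 0, -0.4, 0.34, 0]
    - [6, 0, -0.4, 0.36, 0]
    - [6, 0, -0.4, 0.38, 0]

```text
time_s: 7.62
tcp_pos: [567.8, -119.3, 53.2]
ee_rot: [-0.671, 0.74, 0.045, -0.001]
contact_force: [-2.1, -14.3, 4.7]
width: 60.1
```

Emit:
carry_out:
  plan:
    - [6, 0, -0.4, 0.38, 0]
    - [6, 0, -0.4, 0.4, 0]
    - [6, 0, -0.4, 0.42, 0]
    - [6, 0, -0.4, 0.44, 0]

```text
time_s: 7.95
tcp_pos: [566.8, -108.6, 71.3]
ee_rot: [-0.666, 0.745, 0.047, 0.001]
contact_force: [0.2, -0.9, 0.6]
width: 60.1
```

```bash
cat >> h.py <<'E'
def prof(name):
    s=st(567,-120,12);print(R.from_quat(np.roll(s['ee_rot'],-1)).as_matrix()[:,1].round(3))
    c=shot('side');W=cloud(c);x,y,z=W[...,0],W[...,1],W[...,2]
    for a in range(-120,120,10):
        m=(abs(x-567)<15)&(abs(y-a)<5)&(z<130); print(a,np.nanpercentile(z[m],[20,50,80]).round() if m.any() else None,end=' ')
    cv2.imwrite('pics/'+name,cv2.resize(c['image'][160:310,190:400,::-1],(700,500),interpolation=2))
E
python3 -c "
from h import *
prof('d.png')"
```

```text
t 7.95 tcp [ 566.8 -108.6   71.3] xang 3.92 F [ 0.2 -0.9  0.6] w 60.1
go cm [-0.43  6.   -0.45]
[ 0.07  -0.109 -0.991]
-120 None -110 None -100 [65. 66. 67.] -90 [61. 64. 66.] -80 [54. 57. 59.] -70 [48. 50. 53.] -60 [42. 44. 47.] -50 [35. 37. 40.] -40 [29. 31. 34.] -30 [23. 26. 27.] -20 [17. 19. 22.] -10 [16. 16. 18.] 0 [22. 23. 25.] 10 [22. 23. 25.] 20 [23. 23. 25.] 30 [22. 23. 24.] 40 [22. 23. 25.] 50 [22. 24. 25.] 60 [23. 23. 25.] 70 [22. 23. 24.] 80 [22. 24. 25.] 90 [22. 23. 24.] 100 [23. 23. 25.] 110 [23. 24. 25.]
```

View pics/d.png

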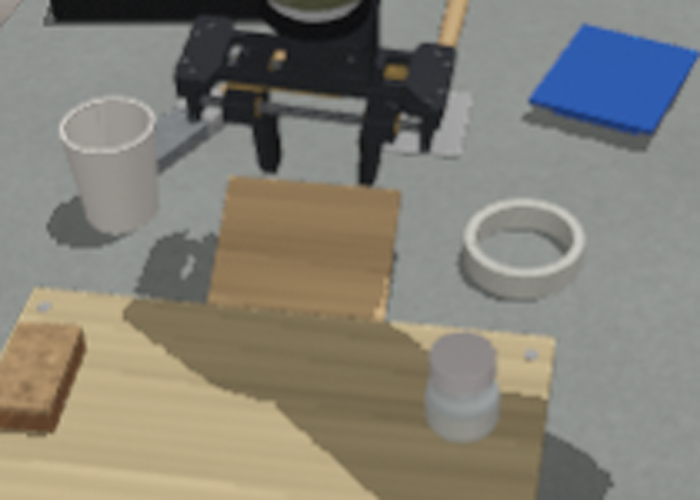

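Emit:
carry_out:
  plan:
    - [6, 0, 0.3, -1.5, 0]
    - [6, 0, 2.5, 0, 0]
    - [6, 0, 0, 0.8, 0]

```text
time_s: 8.25
tcp_pos: [569.4, -117.1, 44.5]
ee_rot: [-0.666, 0.744, 0.047, 0.001]
contact_force: [-0.8, 0.1, -1.6]
width: 59.8
```

```bash
python3 -c "
from h import *
prof('e.png')"
```

```text
t 8.25 tcp [ 569.4 -117.1   44.5] xang 3.97 F [-0.8  0.1 -1.6] w 59.8
go cm [-0.47  3.24  0.09]
[ 0.072 -0.108 -0.992]
-120 [21. 22. 22.] -110 [20. 21. 23.] -100 [21. 22. 23.] -90 [ 21.  22. 121.] -80 [ 21. 116. 122.] -70 [20. 21. 23.] -60 [20. 22. 23.] -50 [20. 21. 22.] -40 [21. 22. 23.] -30 [16. 21. 22.] -20 [19. 21. 22.] -10 [18. 20. 22.] 0 [22. 23. 24.] 10 [23. 24. 25.] 20 [22. 24. 25.] 30 [23. 24. 25.] 40 [23. 24. 25.] 50 [23. 23. 24.] 60 [22. 24. 24.] 70 [23. 24. 25.] 80 [22. 23. 24.] 90 [22. 23. 24.] 100 [22. 23. 24.] 110 [24. 25. 25.]
```

The finger slipped over the edge at about 33° and the door dropped flat again. The tool has picked up a ~6° tilt from the pushes. I'll try removing it with a fast rise and a slow descent before retrying.

Emit:
carry_out:
  plan:
    - [6, 0, 0, -2.5, 0]
    - [6, 0, -4.1, 0, 0]
    - [6, 0, -4.1, 0, 0]
    - [6, 0, -4.1, 0, 0]
    - [6, 0, -4.1, 0, 0]
    - [6, 0, 0, 0, 0]

```text
time_s: 8.8
tcp_pos: [557.8, -116.0, 218.5]
ee_rot: [-0.669, 0.742, 0.047, -0.003]
contact_force: [1.1, -0.2, -0.1]
width: 60.1
```

```bash
python3 -c "
from h import *
s=st();print(R.from_quat(np.roll(s['ee_rot'],-1)).as_matrix()[:,1].round(3), np.round(s['q'],3))"
```

```text
t 8.8 tcp [ 557.8 -116.   218.5] xang 4.29 F [ 1.1 -0.2 -0.1] w 60.1
[ 0.066 -0.101 -0.993] [-0.38   0.383  1.458 -0.075  1.202 -0.428]
```

Emit:
carry_out:
  plan:
    - [6, 0.5, 0, -2.5, 0]
    - [6, 0.5, 0, -2, 0]
    - [6, 0, 3, 0, 0]
    - [6, 0, 3, 0, 0]
    - [6, 0, 3, 0, 0]
    - [6, 0, 3, 0, 0]
    - [6, 0, 3, 0, 0]
    - [6, 0, 1.5, 0, 0]
    - [6, 0, 1.5, 0, 0]
    - [6, 0, 0, 0, 0]

```text
time_s: 9.63
tcp_pos: [588.5, -171.0, 51.2]
ee_rot: [-0.667, 0.743, 0.056, -0.001]
contact_force: [0.3, 0.5, 0.3]
width: 60.2
```

```bash
python3 -c "
from h import *
s=st(566,-140,5.5);print(R.from_quat(np.roll(s['ee_rot'],-1)).as_matrix()[:,1].round(3), np.round(s['q'],3))
c=shot('side','f.png')
W=cloud(c);x,y,z=W[...,0],W[...,1],W[...,2]
m=(x>490)&(x<650)&(y>-135)&(y<-15)&(z>12)&(z<30)
r=cv2.minAreaRect(np.float32(np.c_[x[m],y[m]]));print('door',r)
"
```

```text
t 9.63 tcp [ 588.5 -171.    51.2] xang 4.85 F [0.3 0.5 0.3] w 60.2
go cm [-2.31  4.03  3.74]
[ 0.083 -0.103 -0.991] [-0.451  0.651  1.51  -0.075  0.863 -0.486]
door ((564.773681640625, -68.86333465576172), (127.86640167236328, 112.92317199707031), 3.5184085369110107)
```

Emit:
carry_out:
  plan:
    - [6, -0.6, 1.0, 0.3, 0.02]
    - [6, -0.6, 1.0, 0.3, 0]
    - [6, -0.6, 1.0, 0.4, 0]
    - [6, -0.5, 0.6, 0.4, 0]
    - [6, 0, 0.3, 0.4, 0]
    - [6, 0, 0, 0.4, 0]
    - [6, 0, 0, 0.4, 0]

```text
time_s: 10.27
tcp_pos: [572.1, -148.8, 18.6]
ee_rot: [-0.665, 0.745, 0.055, 0.012]
contact_force: [0.8, -0.4, -0.0]
width: 60.1
```

```bash
python3 -c "
from h import *
s=st(566,-130,5)"
```

```text
t 10.27 tcp [ 572.1 -148.8   18.6] xang 3.83 F [ 0.8 -0.4 -0. ] w 60.1
go cm [-0.61  1.08  2.06]
```

Emit:
carry_out:
  plan:
    - [6, -0.3, 0.6, 0.3, 0]
    - [6, -0.3, 0.5, 0.3, 0]
    - [6, 0, 0.2, 0.3, 0]
    - [6, 0, 0, 0.3, 0]
    - [6, 0, 0, 0.3, 0]
    - [6, 0, 0, 0.3, 0]

```text
time_s: 10.77
tcp_pos: [568.5, -132.4, 4.8]
ee_rot: [-0.663, 0.746, 0.058, 0.013]
contact_force: [-0.2, -3.8, 2.3]
width: 59.8
```

Emit:
carry_out:
  plan:
    - [6, 0, 0, 0.3, 0]

```text
time_s: 10.85
tcp_pos: [568.6, -129.6, 4.9]
ee_rot: [-0.663, 0.746, 0.058, 0.014]
contact_force: [-0.7, -3.2, 3.3]
width: 60.2
```

Emit:
carry_out:
  plan:
    - [6, 0, 0, 0.3, 0]

```text
time_s: 10.93
tcp_pos: [569.1, -127.2, 5.1]
ee_rot: [-0.662, 0.747, 0.059, 0.014]
contact_force: [2.5, -22.4, 1.8]
width: 59.8
```

Emit:
carry_out:
  plan:
    - [6, 0, -0.3, 0.3, 0]
    - [6, 0, -0.3, 0.3, 0]
    - [6, 0, -0.3, 0.3, 0]
    - [6, 0, -0.3, 0.3, 0]
    - [6, 0, -0.3, 0.3, 0]

```text
time_s: 11.35
tcp_pos: [569.3, -126.5, 21.8]
ee_rot: [-0.652, 0.755, 0.063, 0.015]
contact_force: [-1.1, -20.6, 1.7]
width: 60.1
```

Emit:
carry_out:
  plan:
    - [6, 0, -0.3, 0.3, 0]
    - [6, 0, -0.3, 0.3, 0]
    - [6, 0, -0.3, 0.32, 0]
    - [6, 0, -0.3, 0.34, 0]

```text
time_s: 11.68
tcp_pos: [569.2, -124.0, 35.9]
ee_rot: [-0.645, 0.761, 0.065, 0.017]
contact_force: [-2.3, -22.1, 5.3]
width: 59.8
```

```bash
python3 -c "
from h import *
prof('g.png')"
```

```text
t 11.68 tcp [ 569.2 -124.    35.9] xang 4.52 F [ -2.3 -22.1   5.3] w 59.8
go cm [-0.45  2.25  0.81]
[ 0.121 -0.16  -0.98 ]
-120 None -110 [50. 51. 52.] -100 [47. 50. 51.] -90 [ 46.  49. 113.] -80 [ 42.  44. 110.] -70 [39. 40. 43.] -60 [35. 37. 39.] -50 [34. 35. 35.] -40 [30. 32. 33.] -30 [27. 28. 30.] -20 [24. 25. 27.] -10 [22. 23. 24.] 0 [23. 23. 24.] 10 [22. 23. 24.] 20 [23. 24. 24.] 30 [22. 23. 25.] 40 [23. 24. 25.] 50 [22. 24. 24.] 60 [22. 24. 25.] 70 [22. 23. 24.] 80 [22. 23. 24.] 90 [22. 23. 24.] 100 [22. 23. 24.] 110 [23. 24. 25.]
```

Emit:
carry_out:
  plan:
    - [6, 0, -0.3, 0.36, 0]
    - [6, 0, -0.3, 0.38, 0]
    - [6, 0, -0.3, 0.4, 0]
    - [6, 0, -0.3, 0.42, 0]

```text
time_s: 12.07
tcp_pos: [569.0, -119.2, 50.9]
ee_rot: [-0.637, 0.768, 0.068, 0.018]
contact_force: [-3.1, -22.1, 7.9]
width: 60.2
```

Emit:
carry_out:
  plan:
    - [6, 0, -0.25, 0.42, 0]
    - [6, 0, -0.25, 0.45, 0]
    - [6, 0, -0.25, 0.45, 0]
    - [6, 0, -0.25, 0.5, 0]

```text
time_s: 12.4
tcp_pos: [568.8, -110.5, 63.5]
ee_rot: [-0.629, 0.774, 0.07, 0.021]
contact_force: [0.2, -0.3, 1.0]
width: 60.1
```

```bash
python3 -c "
from h import *
prof('h.png')"
```

```text
t 12.4 tcp [ 568.8 -110.5   63.5] xang 4.71 F [ 0.2 -0.3  1. ] w 60.1
go cm [-0.88  5.17  0.15]
[ 0.134 -0.199 -0.971]
-120 None -110 None -100 [71. 72. 72.] -90 [70. 71. 74.] -80 [62. 65. 67.] -70 [55. 58. 61.] -60 [48. 51. 53.] -50 [40. 43. 45.] -40 [32. 36. 38.] -30 [25. 28. 31.] -20 [18. 20. 23.] -10 [17. 18. 20.] 0 [23. 23. 24.] 10 [22. 23. 24.] 20 [23. 23. 25.] 30 [23. 24. 25.] 40 [23. 24. 24.] 50 [23. 24. 25.] 60 [22. 23. 24.] 70 [23. 23. 25.] 80 [22. 23. 24.] 90 [22. 23. 24.] 100 [23. 23. 24.] 110 [23. 24. 25.]
```

Emit:
carry_out:
  plan:
    - [6, 0, -0.2, 1.0, 0]
    - [6, 0, -0.4, 0.9, 0]
    - [6, 0, -0.4, 0.8, 0]

```text
time_s: 12.7
tcp_pos: [569.5, -93.7, 76.9]
ee_rot: [-0.619, 0.781, 0.074, 0.022]
contact_force: [-7.9, -18.5, 17.2]
width: 60.4
```

```bash
python3 -c "
from h import *
prof('i.png')"
```

```text
t 12.7 tcp [569.5 -93.7  76.9] xang 5.13 F [ -7.9 -18.5  17.2] w 60.4
go cm [-1.31  6.81 -1.03]
[ 0.144 -0.222 -0.964]
-120 None -110 None -100 None -90 None -80 [79. 82. 83.] -70 [71. 75. 79.] -60 [61. 64. 68.] -50 [50. 53. 57.] -40 [38. 42. 46.] -30 [27. 31. 35.] -20 [16. 19. 23.] -10 [16. 19. 21.] 0 [22. 23. 24.] 10 [22. 23. 25.] 20 [22. 23. 24.] 30 [22. 24. 25.] 40 [22. 24. 25.] 50 [22. 24. 24.] 60 [22. 24. 25.] 70 [22. 24. 24.] 80 [22. 24. 25.] 90 [23. 23. 24.] 100 [22. 23. 24.] 110 [24. 25. 25.]
```

Emit:
carry_out:
  plan:
    - [6, -0.1, -0.35, 0.65, 0]
    - [6, -0.1, -0.35, 0.65, 0]
    - [6, -0.1, -0.35, 0.7, 0]

```text
time_s: 13.0
tcp_pos: [567.7, -77.0, 89.8]
ee_rot: [-0.614, 0.785, 0.079, 0.026]
contact_force: [1.2, -2.0, 3.7]
width: 59.7
```

```bash
python3 -c "
from h import *
prof('j.png')"
```

```text
t 13.0 tcp [567.7 -77.   89.8] xang 5.28 F [ 1.2 -2.   3.7] w 59.7
go cm [-1.53  8.46 -2.25]
[ 0.155 -0.234 -0.96 ]
-120 None -110 None -100 None -90 None -80 None -70 None -60 [89. 94. 96.] -50 [75. 81. 87.] -40 [58. 63. 69.] -30 [40. 46. 50.] -20 [23. 29. 34.] -10 [18. 20. 23.] 0 [22. 23. 24.] 10 [22. 23. 24.] 20 [22. 23. 24.] 30 [23. 24. 25.] 40 [22. 23. 24.] 50 [22. 24. 24.] 60 [22. 23. 24.] 70 [23. 23. 24.] 80 [23. 24. 25.] 90 [23. 24. 25.] 100 [23. 24. 25.] 110 [23. 24. 25.]
```

View pics/j.png

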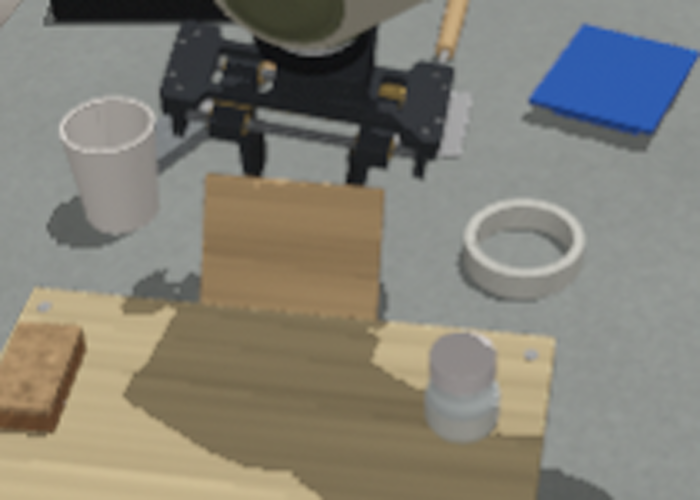

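Emit:
carry_out:
  plan:
    - [6, 0, -0.3, 0.7, 0]
    - [6, 0, -0.3, 0.7, 0]
    - [6, 0, -0.25, 0.7, 0]
    - [6, 0, -0.2, 0.7, 0]

```text
time_s: 13.38
tcp_pos: [565.2, -45.9, 96.9]
ee_rot: [-0.612, 0.787, 0.08, 0.026]
contact_force: [-7.0, -9.4, 25.0]
width: 60.1
```

```bash
python3 -c "
from h import *
prof('k.png')"
```

```text
t 13.38 tcp [565.2 -45.9  96.9] xang 5.46 F [-7.  -9.4 25. ] w 60.1
go cm [-1.7   9.93 -5.05]
[ 0.159 -0.239 -0.958]
-120 None -110 None -100 None -90 None -80 None -70 None -60 None -50 None -40 None -30 [106. 107. 108.] -20 [ 71.  85. 100.] -10 [28. 39. 53.] 0 [22. 23. 24.] 10 [22. 23. 25.] 20 [22. 23. 25.] 30 [22. 24. 25.] 40 [22. 24. 25.] 50 [23. 24. 25.] 60 [22. 24. 25.] 70 [23. 23. 24.] 80 [23. 24. 25.] 90 [23. 24. 25.] 100 [23. 24. 25.] 110 [23. 24. 25.]
```

Emit:
carry_out:
  plan:
    - [6, 0.1, -0.5, 0.4, 0]
    - [6, 0.1, -0.25, 0.7, 0]
    - [6, 0.1, -0.2, 0.7, 0]
    - [6, 0.1, -0.2, 0.7, 0]

```text
time_s: 13.77
tcp_pos: [564.4, -13.7, 102.2]
ee_rot: [-0.612, 0.786, 0.08, 0.025]
contact_force: [-1.6, -1.0, 1.4]
width: 59.9
```

```bash
python3 -c "
from h import *
prof('l.png')"
```

```text
t 13.77 tcp [564.4 -13.7 102.2] xang 5.46 F [-1.6 -1.   1.4] w 59.9
go cm [-1.99 11.21 -8.05]
[ 0.156 -0.237 -0.959]
-120 None -110 None -100 None -90 None -80 None -70 None -60 None -50 None -40 None -30 None -20 [93. 94. 95.] -10 [23. 29. 38.] 0 [34. 60. 84.] 10 [ 24.  93. 105.] 20 [23. 24. 24.] 30 [22. 24. 25.] 40 [22. 23. 25.] 50 [22. 23. 24.] 60 [22. 24. 24.] 70 [23. 24. 25.] 80 [22. 24. 25.] 90 [22. 24. 25.] 100 [22. 24. 24.] 110 [23. 24. 25.]
```

View pics/l.png

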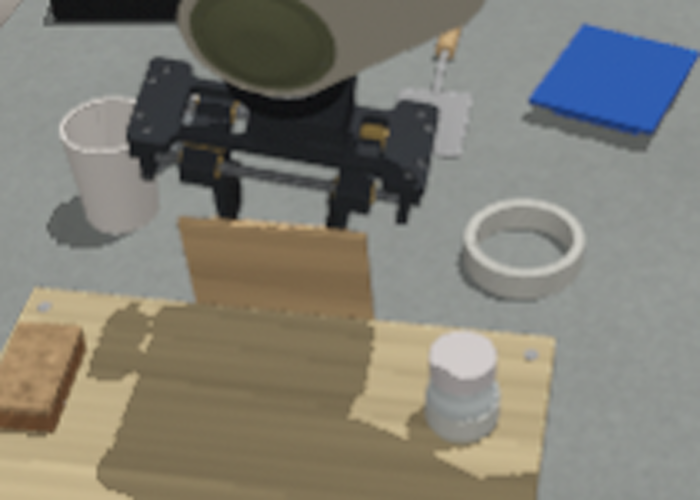

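Emit:
carry_out:
  plan:
    - [6, 0.1, 0, 0.8, 0]
    - [6, 0.1, 0, 0.8, 0]
    - [6, 0.1, 0.1, 0.8, 0]
    - [6, 0.1, 0.15, 0.8, 0]

```text
time_s: 14.15
tcp_pos: [566.6, 20.5, 93.3]
ee_rot: [-0.612, 0.787, 0.08, 0.024]
contact_force: [0.6, 0.9, 0.3]
width: 59.9
```

```bash
python3 -c "
from h import *
prof('m.png')"
```

```text
t 14.15 tcp [566.6  20.5  93.3] xang 5.56 F [0.6 0.9 0.3] w 59.9
go cm [ -2.41  11.15 -11.54]
[ 0.156 -0.239 -0.959]
-120 None -110 [1. 1. 1.] -100 [-2. -1.  1.] -90 [-2. -0.  1.] -80 [-2. -1.  0.] -70 [-0.  0.  1.] -60 None -50 None -40 None -30 None -20 None -10 [19. 21. 21.] 0 [22. 24. 25.] 10 [23. 24. 26.] 20 [23. 49. 82.] 30 [24. 68. 79.] 40 [23. 25. 83.] 50 [23. 25. 83.] 60 [23. 24. 25.] 70 [23. 24. 25.] 80 [22. 24. 25.] 90 [23. 24. 24.] 100 [22. 23. 25.] 110 [24. 24. 26.]
```

Emit:
carry_out:
  plan:
    - [6, 0.1, 0.1, 0.8, 0]
    - [6, 0.1, 0.1, 0.8, 0]
    - [6, 0.1, 0.1, 0.6, 0]
    - [6, 0, 0, 0, 0]
    - [6, 0, 0, 0, 0]

```text
time_s: 14.62
tcp_pos: [567.7, 45.6, 81.3]
ee_rot: [-0.612, 0.786, 0.079, 0.022]
contact_force: [-0.6, -0.0, -0.1]
width: 59.5
```

```bash
python3 -c "
from h import *
prof('n.png')"
```

```text
t 14.62 tcp [567.7  45.6  81.3] xang 5.65 F [-0.6 -0.  -0.1] w 59.5
go cm [ -2.59  10.57 -14.27]
[ 0.151 -0.237 -0.96 ]
-120 None -110 None -100 None -90 [-1. -0.  1.] -80 None -70 None -60 None -50 None -40 None -30 [45. 45. 45.] -20 [45. 46. 46.] -10 [45. 45. 46.] 0 [45. 45. 46.] 10 [45. 46. 47.] 20 [45. 46. 47.] 30 [45. 45. 46.] 40 [34. 42. 46.] 50 [28. 29. 34.] 60 [23. 26. 29.] 70 [22. 24. 25.] 80 [22. 23. 24.] 90 [22. 23. 24.] 100 [23. 23. 25.] 110 [23. 24. 26.]
```

View pics/n.png

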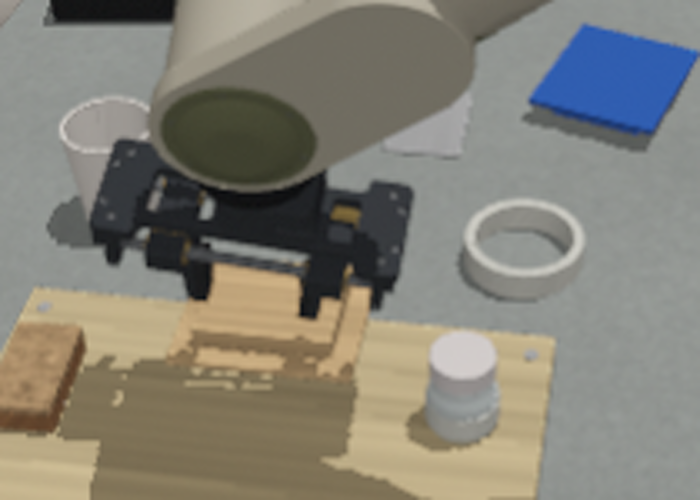

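The door is over, flat with its raised field up, but about 40 mm overhangs the board edge. I'll go back around and push it fully onto the board.

Emit:
carry_out:
  plan:
    - [6, 0, -3, 0, 0]
    - [6, 0, -1.5, -3, 0]
    - [6, 0, -0.8, -3.5, 0]
    - [6, 0, 0.8, -3.5, 0]
    - [6, 0, 0.8, -3, 0]
    - [6, 0, 0, 0, 0]

```text
time_s: 15.17
tcp_pos: [570.1, -76.1, 153.0]
ee_rot: [-0.612, 0.787, 0.081, 0.021]
contact_force: [-0.1, 0.3, -0.6]
width: 59.6
```

```bash
python3 - <<'E'
from h import *
st(566,-75,37)
c=shot('side');W=cloud(c);x,y,z=W[...,0],W[...,1],W[...,2]
m=(x>490)&(x<650)&(y>-80)&(y<75)&(z>42)&(z<50)
print('field',cv2.minAreaRect(np.float32(np.c_[x[m],y[m]])),np.median(z[m]),m.sum())
m=(x>490)&(x<650)&(y>-80)&(y<75)&(z>27.5)&(z<50)
print('plate',cv2.minAreaRect(np.float32(np.c_[x[m],y[m]])))
E
```

```text
t 15.17 tcp [570.1 -76.1 153. ] xang 5.85 F [-0.1  0.3 -0.6] w 59.6
go cm [-1.93 11.03  3.05]
field ((569.2818603515625, 5.331951141357422), (96.61112213134766, 83.0694808959961), 3.965381145477295) 45.427765250882246 968
plate ((568.9627685546875, 6.921295166015625), (128.24661254882812, 111.4472427368164), 3.0220084190368652)
```

Emit:
carry_out:
  plan:
    - [6, -0.3, 2, 0.3, 0.02]
    - [6, -0.3, 2, 0.3, 0.01]
    - [6, -0.3, 2, 0.4, 0]
    - [6, -0.3, 2, 0.4, 0]
    - [6, -0.3, 1.5, 0.4, 0]
    - [6, -0.2, 1, 0.3, 0]
    - [6, 0, 0, 0, 0]

```text
time_s: 15.8
tcp_pos: [568.3, -76.8, 41.1]
ee_rot: [-0.613, 0.786, 0.072, 0.035]
contact_force: [-0.5, -0.7, -0.7]
width: 60.3
```

```bash
python3 -c "
from h import *
st(567,-44,37)"
```

```text
t 15.8 tcp [568.3 -76.8  41.1] xang 4.09 F [-0.5 -0.7 -0.7] w 60.3
go cm [ 0.05 -0.4   3.28]
```

Emit:
carry_out:
  plan:
    - [6, 0, -0.1, 0.8, 0]
    - [6, 0, -0.1, 0.8, 0]
    - [6, 0, -0.2, 0.8, 0]
    - [6, 0, -0.2, 0.6, 0]
    - [6, 0, -0.15, 0.6, 0]
    - [6, 0, -0.15, 0.6, 0]

```text
time_s: 16.3
tcp_pos: [566.8, -29.0, 42.9]
ee_rot: [-0.613, 0.786, 0.074, 0.036]
contact_force: [-0.3, -1.2, -1.1]
width: 60.3
```

```bash
python3 -c "
from h import *
st(563,18,38)"
```

```text
t 16.3 tcp [566.8 -29.   42.9] xang 4.15 F [-0.3 -1.2 -1.1] w 60.3
go cm [-0.11 -0.71  4.68]
```

Emit:
carry_out:
  plan:
    - [6, 0, 0, 0.6, 0]
    - [6, 0, 0, 0.6, 0]
    - [6, 0, -0.1, 0.6, 0]
    - [6, 0, -0.1, 0.6, 0]
    - [6, 0, -0.1, 0.6, 0]
    - [6, 0, -0.1, 0.6, 0]
    - [6, 0, -0.1, 0.6, 0]
    - [6, 0, -0.1, 0.5, 0]

```text
time_s: 16.97
tcp_pos: [567.8, 20.7, 41.4]
ee_rot: [-0.61, 0.787, 0.077, 0.04]
contact_force: [0.3, -3.9, 4.9]
width: 60.0
```

Emit:
carry_out:
  plan:
    - [6, 0, 0, -1.5, 0]
    - [6, 0, 0, -2.5, 0]
    - [6, 0, -3, -3, 0]
    - [6, 0, -4, 0, 0]
    - [6, 0, -4, 0, 0]
    - [6, 0, -3, -2, 0]
    - [6, 0, 0, 0, 0]

```text
time_s: 17.55
tcp_pos: [543.4, -28.4, 198.2]
ee_rot: [-0.614, 0.785, 0.075, 0.034]
contact_force: [1.1, -0.1, 0.1]
width: 60.2
```

```bash
python3 - <<'E'
from h import *
np.set_printoptions(precision=1,suppress=True)
st()
c=shot('side','o.png');W=cloud(c);x,y,z=W[...,0],W[...,1],W[...,2]
m=(x>490)&(x<650)&(y>-20)&(y<150)&(z>42)&(z<50)
print('field',cv2.minAreaRect(np.float32(np.c_[x[m],y[m]])),np.percentile(z[m],[5,50,95]),m.sum())
m=(x>490)&(x<650)&(y>-20)&(y<150)&(z>27.5)&(z<50)
print('plate',cv2.minAreaRect(np.float32(np.c_[x[m],y[m]])))
for l,zz in [('tape',0),('cup',0),('jar',24),('sanding_block',24),('done_door',24),('brush',0),('knife',0)]:
    r=spot_point('side',l); print(l,[(round(d['score'],2),ray(c,d['pixel'],zz)[:2]) for d in r[:2]])
E
```

```text
t 17.55 tcp [543.4 -28.4 198.2] xang 4.34 F [ 1.1 -0.1  0.1] w 60.2
field ((569.8138427734375, 72.24185180664062), (99.16240692138672, 82.00312805175781), 1.3067494630813599) [43.1 45.4 47.6] 1120
plate ((570.683349609375, 82.75891876220703), (151.50140380859375, 132.13064575195312), 0.6957482099533081)
tape [(0.86, array([ 403.4, -114.3]))]
cup [(0.57, array([ 729.8, -106.3]))]
jar [(0.88, array([421.3,  65.6]))]
sanding_block [(0.97, array([706. , 102.9])), (0.63, array([716.6, -76.5]))]
done_door [(0.62, array([500.7, 223. ]))]
brush [(0.88, array([ 703.4, -253.4]))]
knife [(0.85, array([ 523.7, -360.1]))]
```

View pics/o.png

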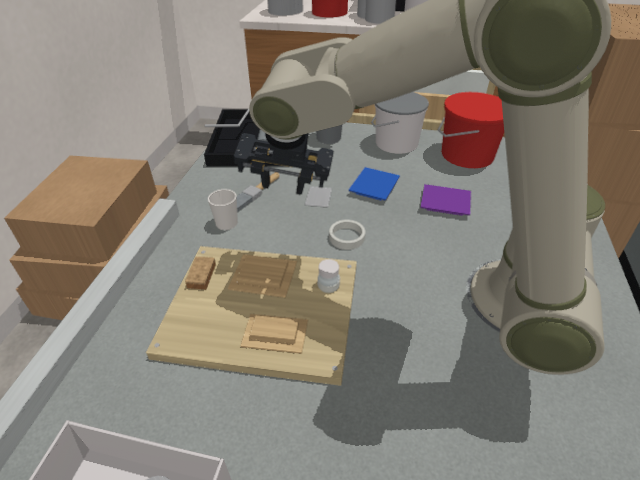

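```bash
python3 -c "
from h import *
print(workorder.hand_in())"
```

```text
the job is handed in; nothing more can be done
None
```

The door front is now flat on the board with its raised field up, and I handed the job in at about 17.6 s of the 58 s allowed.

- **What I did:** I pushed the door along the bench until it was square against the board edge. I then tipped it up with the fingertips pressed on its free edge and pushed it past upright until it fell over.
- **Failed first try:** the fingers slipped over the edge at about 33° and the door dropped flat on the bench. The second try, starting lower and rising more slowly, worked.
- **Extra push:** after the flip about 40 mm of the door overhung the board edge, so I slid it about 65 mm further on.
- **Last checks:** the top of the raised field is level at about 45 mm, which fits a flat door on the board. Its centre is about 75 mm in from the edge, so its near edge is about 20 mm inside the board.
- **Surroundings:** the networks placed the jar, sanding block, finished door, tape, cup, brush and knife within about 10 mm of their first readings, which is their usual scatter. The arm is clear of everything. The highest wrist force I read was about 27 N.
- **Disagreement:** the last depth fit for the plate outline came out too large, at 151 x 132 mm, because it took in nearby points. I relied on the raised-field fit instead. By the end of the job the tool had also tilted about 16° from vertical.

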